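# Square a heating block up to its fence

### The arm

A 6-joint arm with a two-finger parallel gripper is mounted at the origin on the work surface; the furniture and walls round the work are solid. World frame = base frame: x ahead of the robot, y to its left, z up, the work surface at z = 0. Lengths are in m, angles in degrees, forces in N, time in s.
With the tool pointing down it reaches from about 0.375 to 0.75 m from the base axis. Payload 9 kg.
Tool frame: the origin (TCP) lies at the very end of the fingers, on their centre line; the grasp point (between the pads) lies 19 mm behind it; z points along the fingers, y is the line along which they close (so a half turn about z gives the same grasp; the last joint's range is limited). The gripper opens to 85 mm and grips with 20 to 120 N. Pads are 22 mm wide; open, the fingers measure 114 mm over their backs; the gripper's body (76 mm by 85 mm) begins 54 mm behind the grasp point. The pads swing forward as they close: fully open they stand 13 mm farther back than shut.
Start: joints at [51.182, 5.964, 5.575, 89.605, 0, 77.527], TCP at [0.266, 0.538, 0.231] pointing down, gripper open.
Joint ranges: [-171.21, 171.21], [-48.23, 106.86], [-62.78, 66.21], [-105.2, 120.99], [-86.42, 89.51], [-180, 180]. Speed limits (degrees/s): [127.2, 127.2, 147.25, 180, 180, 180].

### API

Orientations are given as [roll, pitch, yaw] about the fixed x, y, z axes, in that order (R = Rz(yaw) Ry(pitch) Rx(roll)).
In Python, from rig import r, solve_ik, readout, viewer, spotter gives the robot as it stands. Calls block until the motion is done:
- r.reach(position, orientation): joint-space move of the TCP to a pose.
- r.move_l(position, frame=None, vel=0.15, threshold=None): straight line of the TCP; frame=None keeps the orientation; vel is the mean speed in m/s. With threshold (N) it stops when the force on the tool has changed by that much, and returns True; else False.
- r.movej(angles): joint-space move.
- r.gripper_to(opening): finger opening in m; the grip force is fixed at half the most; returns when the fingers have stopped.
- r.sleep(seconds).
- solve_ik(position, orientation): joint angles nearest the present ones, or None.
- readout.observe(): the state.
- viewer.snapshot(name): name is "scene" or "top"; returns the picture (384x512x3 uint8, blue, green, red); there is no depth.
- viewer.calibration(name): a dict with "fx", "fy", "cx", "cy" (pixels), "k1" (the pictures are not rectified: a ray, as slopes to the right and down, at radius r is drawn at 1 + k1 r^2 times it, then the intrinsics apply), "T" (4x4, takes a point from camera to world coordinates). Camera axes: x right, y down, z forward; pixel columns grow to the right and rows downward; lengths in m; the calibration is good to about 2 mm. A picture is of the moment at which its call begins. calibration takes no time and is no camera call.
A pose or a line that the arm cannot do raises r.Unreachable and nothing moves.
- r.close_job(): hands the job in; it is judged then, once.
Trained networks look in the newest picture that a camera, given by its name, has taken for a name from the list of things; names that differ only in an ending like _2 or _b are one class to them, and where a whole thing is asked for, a point or a joint stands for the part that bears it (a point fixed in the world has none). Each returns a list of dicts, best first, with "score" (0 to 1); they miss things now and then, are a little off and sometimes report something else, mostly with a low value. They report only what shows in the picture. A call takes as long as a camera call.
- spotter.search_frame(camera, query): "at" ([column, row] in pixels, amid what is visible of it).
- spotter.masks_of(camera, query): "region" (384x512 bool, what is visible of it) and "at" ([column, row] in pixels, amid what is visible of it).
- spotter.place_of(camera, query): "at" ([column, row] in pixels: a listed point, or the origin of a listed thing).
The state is a dict: "t": time; "q": joint angles; "qd": joint speeds; "joint_torque": joint torques, N m; "ee_pos": TCP position; "orientation": TCP orientation; "wrist_force": force on the tool from outside, world axes, zero at the start; "moment": the same for the moment, N m; "finger_gap": finger opening in m; "gripper_force": force on a finger pad.
Only numpy, scipy, OpenCV 4.12 (cv2) and the standard library are available. Lean on these libraries where they do the work, as an engineer would, in place of code of your own. Each camera call takes 0.05 s, during which the arm holds its last target. There are 200 camera calls.

### The job

The heavy aluminium heating block sits askew on the bench: push it round with the fingers (pushing alternate corners walks it best) until its long side without probe holes lies flush along the low screwed-down fence, no part of that side hanging past the fence's ends. Push only, without lifting or tipping the block, and leave the bottle, tin and beaker undisturbed.

Things in the scene. Friction and masses are not known exactly. Their poses are not given: they have to be found in the camera images.
- block: Loose aluminium heating block, a box 90 (x) by 120 (y) by 45 mm tall, 0.7 to 1 kg, flat on the bench, 12 dark vial wells in its top. Origin at the centre of its underside, z up. Its +x side is the plain long side for the fence; its -x side has two dark probe holes, nothing sticks out. Slides under some 5 to 12 N. Starts turned 0.35 to 0.7 rad counter-clockwise (from above) of seated.
- corner_a (a point): The block's upright edge at the +y end of its plain side (block x +45, y +60 mm), half-way up.
- corner_b (a point): The block's upright edge at the -y end of its plain side (block x +45, y -60 mm), half-way up.
- fence: Fixed aluminium angle, face 200 mm long (its y) and 36 mm tall, a low foot reaching 45 mm behind. Origin on the bench, mid-length of the face's lower edge; the face is the plane x = 0, +x points into the fence, away from the block. The open side looks roughly to the robot's left. When the block is seated its x and y axes point as the fence's do; its centre starts 115 to 150 mm from the face.
- bottle: Bystander, small amber glass bottle with a pale cap, 44 mm wide, 86 mm tall, standing loose to the right, behind the fence, on the robot side. Origin at the centre of its underside. Not to be disturbed.
- tin: Bystander, round pale tin, 52 mm wide, 32 mm tall, standing loose to the left of the work. Origin at the centre of its underside. Not to be disturbed.
- beaker: Bystander, small glass beaker, 58 mm wide, 72 mm tall, standing loose to the right, behind the fence. Origin at the centre of its underside. Not to be disturbed.

How it is judged (in metres and radians):
At the end, for the whole second after the job is handed in: Both ends of the block's plain long side are within 3 mm of the fence's face and between the fence's ends, and the block is flat on the bench (within 4 mm and 0.05 rad) and at rest (x of each of corner_a, corner_b in the frame of fence above -0.003 m and y of corner_a in the frame of fence between -0.1 and 0.1 m and y of corner_b in the frame of fence between -0.1 and 0.1 m and height (world z) of block below 0.004 m and angle between block's own z axis and vertical below 0.05 rad and linear speed of block below 0.005 m/s); the robot touches nothing.
It fails at once if the block is lifted more than 8 mm or tipped by more than 0.12 rad (height (world z) of block above 0.008 m or angle between block's own z axis and vertical above 0.12 rad).
It fails at once if the bottle is moved by more than 15 mm or tipped over (distance of bottle from where it was at the start of the episode above 0.015 m or angle between bottle's own z axis and vertical above 0.3 rad).
It fails at once if the tin is moved by more than 15 mm or tipped over (distance of tin from where it was at the start of the episode above 0.015 m or angle between tin's own z axis and vertical above 0.3 rad).
It fails at once if the beaker is moved by more than 15 mm or tipped over (distance of beaker from where it was at the start of the episode above 0.015 m or angle between beaker's own z axis and vertical above 0.3 rad).
It also fails if it takes over 72 s, if anything falls off the work surface, if the arm or the gripper's body presses on something with over 40 N, if the wrist force passes 120 N, or if a joint passes its speed limit or range.

## Working session

There is one attempt and no reset: what is moved stays moved. The work goes in short steps, each a Python script; the robot and the scene stay as the last script left them, time stands still between calls to the robot, and variables do not carry over. Pictures are saved under pics/ and viewed, at most 10 in all, crops included, and the job is handed in when it is done.

```bash
mkdir -p pics; ls
cat > h.py <<'E'
import numpy as np, cv2
from rig import r, solve_ik, readout, viewer, spotter
def w(cam,px,z):
    c=viewer.calibration(cam);T=np.array(c["T"])
    K=np.array([[c["fx"],0,c["cx"]],[0,c["fy"],c["cy"]],[0,0,1.]])
    p=np.array(px,float).reshape(-1,1,2)
    n=cv2.undistortPoints(p,K,np.array([c["k1"],0,0,0.])).reshape(-1,2)
    d=np.c_[n,np.ones(len(n))]@T[:3,:3].T
    o=T[:3,3]
    return o+d*((z-o[2])/d[:,2])[:,None]
E
python3 - <<'E'
from h import *
for c in("scene","top"):
    cv2.imwrite(f"pics/{c}0.png",viewer.snapshot(c))
    print(c,np.array(viewer.calibration(c)["T"]).round(3).tolist())
    for q,z in(("block",0),("corner_a",.0225),("corner_b",.0225),("fence",0),("bottle",0),("tin",0),("beaker",0)):
        for d in spotter.place_of(c,q)[:2]: print(q,np.round(d["score"],2),np.round(d["at"],1),w(c,d["at"],z)[0].round(4))
print(readout.observe())
E
```

```text
pics
scene [[-0.991, 0.05, -0.122, 0.604], [0.131, 0.468, -0.874, 0.876], [0.013, -0.883, -0.47, 0.514], [0.0, 0.0, 0.0, 1.0]]
block 0.79 [252.4 208.1] [0.4706 0.0027 0.    ]
block 0.2 [269.3 279.8] [0.4765 0.2622 0.    ]
corner_a 0.7 [218.8 199.7] [ 0.5476 -0.0052  0.0225]
corner_a 0.6 [255.7 180.9] [ 0.4494 -0.0911  0.0225]
corner_b 0.7 [218.8 199.7] [ 0.5476 -0.0052  0.0225]
corner_b 0.6 [255.7 180.9] [ 0.4494 -0.0911  0.0225]
fence 0.59 [243.5 183.5] [ 0.4757 -0.124   0.    ]
bottle 0.75 [265.2 157.8] [ 0.3928 -0.2804  0.    ]
tin 0.81 [268.8 277. ] [0.476  0.2542 0.    ]
beaker 0.69 [224.5 154.9] [ 0.5085 -0.3135  0.    ]
top [[-0.015, -0.997, 0.074, 0.418], [-1.0, 0.015, 0.008, -0.032], [-0.009, -0.074, -0.997, 0.913], [0.0, 0.0, 0.0, 1.0]]
block 0.86 [248.8 200.9] [ 0.463  -0.0014  0.    ]
corner_a 0.9 [278.8 204.4] [ 0.4522 -0.0757  0.0225]
corner_a 0.86 [246.3 169.2] [0.5406 0.0031 0.0225]
corner_b 0.9 [278.8 204.4] [ 0.4522 -0.0757  0.0225]
corner_b 0.86 [246.3 169.2] [0.5406 0.0031 0.0225]
fence 0.76 [296.5 195.1] [ 0.4758 -0.122   0.    ]
bottle 0.76 [360.6 223.1] [ 0.4024 -0.283   0.    ]
tin 0.61 [278.9 203.6] [ 0.4551 -0.0771  0.    ]
tin 0.56 [145.5 199.4] [0.4706 0.2628 0.    ]
beaker 0.74 [367.8 180.4] [ 0.5105 -0.3053  0.    ]
{'t': 0.8, 'q': array([5.11837943e+01, 5.96332490e+00, 5.57384273e+00, 8.96065474e+01,
       6.42414118e-05, 7.75254514e+01]), 'qd': array([ 0.05255119,  0.0603046 , -0.02128211, -0.08853278,  0.02743394,
        0.03343261]), 'joint_torque': array([ 1.55139282e-03, -5.56714511e+01,  5.03747177e+01,  3.34238730e-04,
       -1.65495399e-04, -1.48918411e-05]), 'ee_pos': array([0.26624451, 0.53770673, 0.23133264]), 'orientation': array([1.79996109e+02, 7.94917319e-04, 1.53658343e+02]), 'wrist_force': array([ 0.07512725, -0.46193116,  0.51200289]), 'moment': array([-0.0346553 ,  0.0182276 ,  0.02861824]), 'gripper_force': 0.0, 'finger_gap': 0.08522683447734469}
```

Run:
```python
import cv2
a=cv2.imread("pics/top0.png");cv2.imwrite("pics/topc.png",cv2.resize(a[110:310,130:400],(800,592),interpolation=cv2.INTER_CUBIC))
```

```text
(no output)
```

View pics/topc.png

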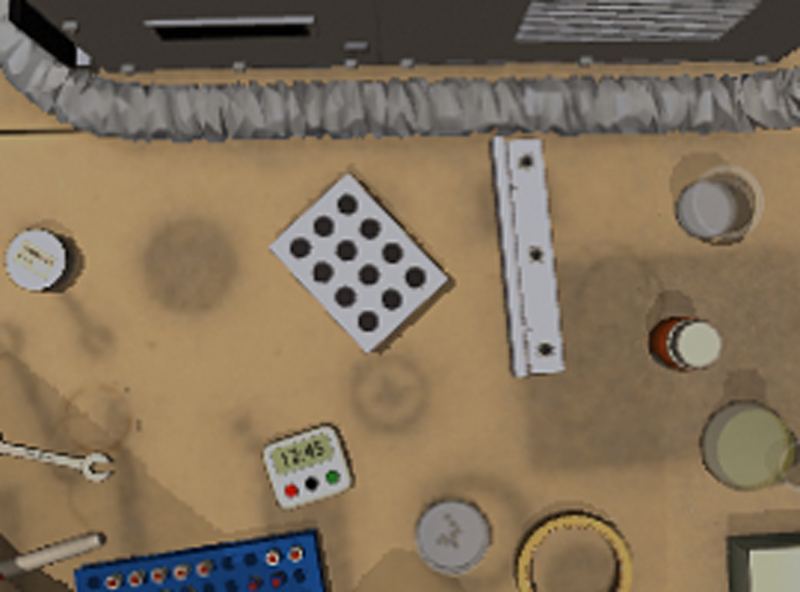

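View pics/scene0.png

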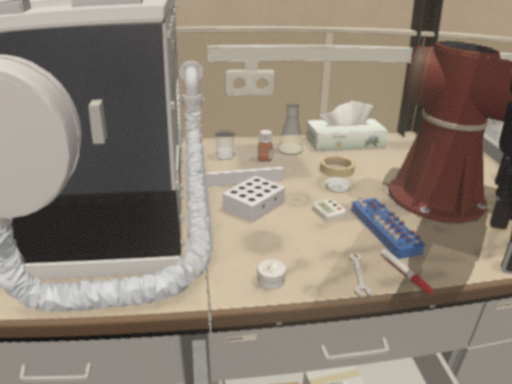

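The top view shows the block at crop (360,262), turned about 38° ccw of seated. `corner_a` is at crop (348,174) and `corner_b` at (450,282). The fence face runs from (493,137) to (515,375). A duct lies just beyond the block, at crop row 135, and the tin is at (38,260). The scene view agrees with this. Next I'll fit accurate poses for the block and fence.

```bash
cat >> h.py <<'E'
def pose(img=None):
    """block centre xy and world yaw of block's y axis (deg in 0..180), from top view"""
    viewer.snapshot("top")
    L=spotter.masks_of("top","block")
    m=L[0]["region"].astype(np.uint8)
    p=cv2.findContours(m,cv2.RETR_EXTERNAL,cv2.CHAIN_APPROX_NONE)[0]
    p=max(p,key=cv2.contourArea).reshape(-1,2)
    P=w("top",p,.045)[:,:2].astype(np.float32)
    (cx,cy),(a,b),t=cv2.minAreaRect(P*1000)
    if a>b: t0=t
    else: t0=t+90
    t0=(t0+90)%180-90   # direction of long side, near world +x
    return np.array([cx,cy])/1000,t0,(a,b),L[0]["score"]
E
python3 - <<'E'
from h import *
print(pose())
# fence
L=spotter.masks_of("top","fence");print(len(L),L[0]["score"])
m=L[0]["region"];rows=np.where(m.any(1))[0];print(rows[[0,-1]])
pts=np.array([[np.where(m[k])[0][0]-.5,k] for k in rows[3:-3]])
P=w("top",pts,.036)[:,:2];c=np.polyfit(P[:,0],P[:,1],1);print("line y=",c,"res",np.std(P[:,1]-np.polyval(c,P[:,0])))
print(P[[0,-1]])
g=cv2.cvtColor(cv2.imread("pics/top0.png"),cv2.COLOR_BGR2GRAY)
for k in(165,195,225): print(k,g[k,290:312])
print("duct",w("top",[[240,157],[290,157]],.05), w("top",[[240,157]],.0))
print("block corners",w("top",np.array([[348,174],[450,282],[370,350],[270,245]])/2.963+[130,110],.045))
for y in(95.3,-84.7):
  for p in([.47,.12,.012],[.47,.02,.012]): print(solve_ik(p,[180,0,y]))
E
```

```text
Traceback (most recent call last):
  File "h.py", line 15, in pose
    m=L[0]["region"].astype(np.uint8)
      ~^^^
IndexError: list index out of range
```

```bash
python3 - <<'E'
s=open('h.py').read()
s=s.replace('''    viewer.snapshot("top")
    L=spotter.masks_of("top","block")
''','''    for _ in range(6):
        viewer.snapshot("top")
        L=[d for d in spotter.masks_of("top","block") if d["score"]>.4]
        if L: break
''')
open('h.py','w').write(s)
E
python3 - <<'E'
from h import *
print(pose())
# fence
L=[]
while not L: viewer.snapshot("top");L=spotter.masks_of("top","fence")
print(len(L),L[0]["score"])
m=L[0]["region"];rows=np.where(m.any(1))[0];print(rows[[0,-1]])
pts=np.array([[np.where(m[k])[0][0]-.5,k] for k in rows[3:-3]])
P=w("top",pts,.036)[:,:2];c=np.polyfit(P[:,0],P[:,1],1);print("line y=",c,"res",np.std(P[:,1]-np.polyval(c,P[:,0])))
print(P[[0,-1]])
g=cv2.cvtColor(cv2.imread("pics/top0.png"),cv2.COLOR_BGR2GRAY)
for k in(165,195,225): print(k,g[k,290:312])
print("duct",w("top",[[240,157],[290,157]],.05), w("top",[[240,157]],.0))
print("block corners",w("top",np.array([[348,174],[450,282],[370,350],[270,245]])/2.963+[130,110],.045))
for y in(95.3,-84.7):
  for p in([.47,.12,.012],[.47,.02,.012]): print(solve_ik(p,[180,0,y]))
E
```

```text
(array([ 0.46697525, -0.00702075]), 40.710472106933594, (120.26207733154297, 91.54893493652344), 0.63)
2 0.67
[156 237]
line y= [ 0.07576731 -0.15885052] res 0.0007343901437021217
[[ 0.56205864 -0.11561092]
 [ 0.37940886 -0.13095685]]
165 [132 132 132 132 132 110  60 126 177 174 151 124 175 175 159 108  61  42
  36  91 153 174]
195 [137 136 135 135 135 134 134 136 112  71 140 176 173 151 124 175 173 172
 139  61  48  33]
225 [139 138 138 136 135 136 136 134 132 130 121  83  86 153 174 174 143  93
 147 174 174 168]
duct [[ 0.56667613  0.01680754  0.05      ]
 [ 0.5647847  -0.10355766  0.05      ]] [[0.5752737 0.0196607 0.       ]]
block corners [[ 0.53859842 -0.00061736  0.045     ]
 [ 0.44936758 -0.08197589  0.045     ]
 [ 0.39555969 -0.01655221  0.045     ]
 [ 0.48156386  0.06345537  0.045     ]]
[ -1.17344671  -9.65966297 -32.81420005  66.84546291   0.
  83.52655329]
[-13.55488853 -12.47837291 -35.2851556   67.19321731   0.
  71.14511147]
[ -1.17344671  -9.65966297 -32.81420005  66.84546291   0.
 -96.47344671]
[ -13.55488853  -12.47837291  -35.2851556    67.19321731    0.
 -108.85488853]
```

Run:
```python
from h import *
P=w("top",[[296.8,165],[299.7,195],[302.6,225]],.036);print(P)
P=w("top",[[295.0,165],[298.0,195],[300.9,225]],.0);print(P)
g=cv2.cvtColor(cv2.imread("pics/top0.png"),cv2.COLOR_BGR2GRAY).astype(float)
rows=np.arange(162,233);e=[]
for k in rows:
    s=g[k,290:312]; i=np.argmin(s[:15]-0); 
    # darkest near expected
    x0=296.2+(k-165)*.0967; a=int(round(x0))-290; seg=s[a-3:a+4]; d=np.clip(130-seg,0,None); e.append((d*np.arange(a-3,a+4)).sum()/d.sum()+290)
Q=w("top",np.c_[e,rows],.018)[:,:2]
c=np.polyfit(Q[:,0],Q[:,1],1);print(c,np.degrees(np.arctan(c[0])),np.std(Q[:,1]-np.polyval(c,Q[:,0])), np.polyval(c,.4758))
```

```text
[[ 0.54717209 -0.12088215  0.036     ]
 [ 0.4736897  -0.12622444  0.036     ]
 [ 0.40104716 -0.13165131  0.036     ]]
[[ 0.55252849 -0.11993018  0.        ]
 [ 0.47603134 -0.12577349  0.        ]
 [ 0.40041338 -0.13144362  0.        ]]
[ 0.08005488 -0.16308359] 4.577045430509361 0.0005872355037463311 -0.12499348223779039
```

```bash
cat >> h.py <<'E'
A=np.radians(4.45);O=np.array([.4758,-.1255]);FX=np.array([np.sin(A),-np.cos(A)]);FY=np.array([np.cos(A),np.sin(A)])
ORI=[180,0,90+np.degrees(A)]
def W(x,y,z): return [*(O+x*FX+y*FY),z]
def F(p): d=np.asarray(p)[:2]-O; return np.array([d@FX,d@FY])
def bp():
    c,t,s,sc=pose(); f=F(c); th=t-np.degrees(A)
    print("block fence xy mm",(f*1000).round(1),"theta",round(th,1),"size",np.round(s,1),"sc",sc,"t",round(readout.observe()["t"],1),flush=True)
    return f,np.radians(th)
def bpt(f,th,x,y): c,s=np.cos(th),np.sin(th); return f+np.array([c*x-s*y,s*x+c*y])
ZP=.012
def push(y,x0,x1,vel=.05,thr=30):
    r.move_l(W(x0,y,.10),vel=.25); r.move_l(W(x0,y,ZP),vel=.2)
    hit=r.move_l(W(x1,y,ZP),vel=vel,threshold=thr)
    o=readout.observe(); print("push",y,"hit",hit,"end",(F(o["ee_pos"])*1000).round(1),"F",np.round(o["wrist_force"],1),"t",round(o["t"],1),flush=True)
    e=F(o["ee_pos"])[0]
    r.move_l(W(e-.03,y,ZP),vel=.2); r.move_l(W(e-.03,y,.10),vel=.25)
    r.move_l(W(-.27,y,.14),vel=.3)
E
python3 - <<'E'
from h import *
r.gripper_to(0.0)
r.reach(W(-.26,.022,.15),ORI)
f,th=bp()
c=bpt(f,th,-.045,.06);print(c)
push(c[1],c[0]-.04,c[0]-.011+.03)
bp()
E
```

```text
block fence xy mm [-118.8    0.6] theta 37.6 size [119.5  89.8] sc 0.72 t 3.7
[-0.19106926  0.02064735]
push 0.020647354140324887 hit False end [-172.    20.7] F [0.5 1.7 1.3] t 6.0
block fence xy mm [-90.3  -5.9] theta 32.2 size [120.9  91.2] sc 0.87 t 7.3
```

Run:
```python
from h import *
f,th=bp()
for d in (.03,.025):
    c=bpt(f,th,-.045,.06);print(c.round(4))
    y=min(c[1]-.003,.04)
    push(y,c[0]-.035,c[0]-.011+d)
    f,th=bp()
```

```text
block fence xy mm [-88.6  -5.6] theta 32.7 size [119.7  92.1] sc 0.73 t 7.4
[-0.1589  0.0206]
push 0.017579118812801123 hit True end [-144.    19.8] F [1.8 4.7 2.4] t 9.5
block fence xy mm [-65.7 -12.1] theta 25.5 size [121.9  91.6] sc 0.71 t 10.9
[-0.1322  0.0227]
push 0.019715546936127194 hit True end [-141.4   21.8] F [1.2 2.1 1.7] t 12.7
block fence xy mm [-64.1 -12.2] theta 23.0 size [120.5  90.5] sc 0.78 t 14.1
```

```bash
cat >> h.py <<'E'
def npush(f,th,yb,d,vel=.04,thr=60,gap=.03,oth=None):
    """push along block +x at block y=yb on the -x face, by d past contact"""
    ori=[180,0,ORI[2]+np.degrees(th)]
    P=lambda xb,z: W(*bpt(f,th,xb,yb),z)
    r.reach(P(-.056-gap,.10),ori); r.move_l(P(-.056-gap,ZP),vel=.2)
    hit=r.move_l(P(-.056+d,ZP),vel=vel,threshold=thr)
    o=readout.observe(); print("npush hit",hit,"end",(F(o["ee_pos"])*1000).round(1),"F",np.round(o["wrist_force"],1),"t",round(o["t"],1),flush=True)
    e=o["ee_pos"]; n=np.cos(th)*FX+np.sin(th)*FY
    e=e[:2]-.03*n
    r.move_l([*e,ZP],vel=.2); r.move_l([*e,.10],vel=.25); r.move_l(W(-.25,F(e)[1],.14),vel=.3)
E
python3 - <<'E'
from h import *
f,th=bp()
for k in range(2):
    npush(f,th,.045,.022)
    f,th=bp()
E
```

```text
block fence xy mm [-64.1 -11. ] theta 23.5 size [122.6  90.9] sc 0.65 t 14.2
npush hit False end [-113.6   17. ] F [ 2.7  6.  -1.3] t 16.9
block fence xy mm [-51.6  -7.5] theta 7.9 size [120.2  91.3] sc 0.57 t 18.4
npush hit True end [-102.6   31.2] F [-0.2  5.4  4. ] t 20.7
block fence xy mm [-44.2 -11.6] theta -0.4 size [119.4  90.4] sc 0.86 t 22.1
```

Run:
```python
from h import *
f,th=bp(); f[0]=-.045
for yb in(-.04,.04,-.035,.035): npush(f,0.,yb,.012,thr=50,gap=.02)
f,th=bp()
r.move_l(W(-.25,0,.2),vel=.3)
a=viewer.snapshot("top");cv2.imwrite("pics/t2.png",cv2.resize(a[130:250,200:360],(800,600),interpolation=cv2.INTER_CUBIC))
```

```text
block fence xy mm [-45.3 -11.2] theta 0.4 size [125.4  96.4] sc 0.59 t 22.2
npush hit True end [-102.2  -51.2] F [1.  5.4 1.9] t 24.1
npush hit True end [-101.8   28.9] F [0.9 4.6 3. ] t 27.3
npush hit True end [-102.1  -46.2] F [1.2 5.2 2.7] t 30.6
npush hit True end [-101.8   23.9] F [-0.   4.2  2.5] t 33.8
block fence xy mm [-44.7 -12.2] theta -0.3 size [121.6  90.8] sc 0.69 t 35.3
```

View pics/t2.png

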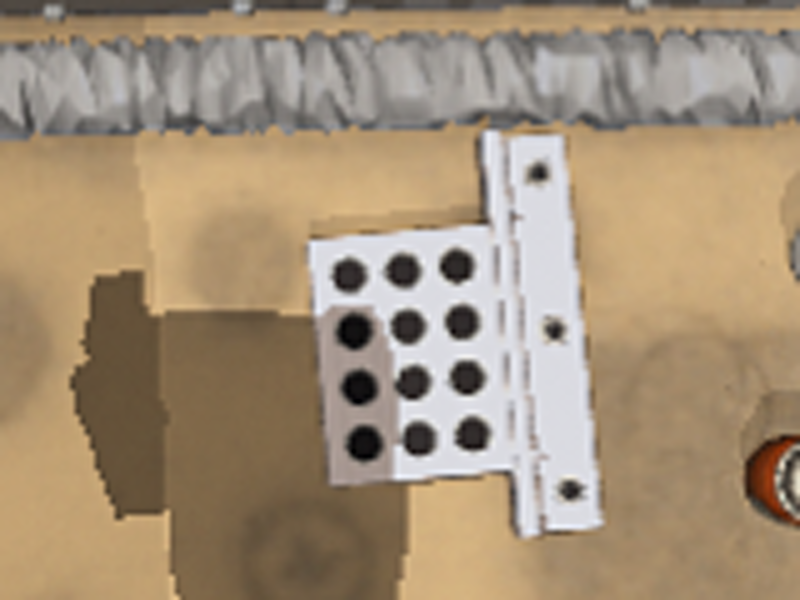

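The picture shows the block's plain side flush on the fence face, from crop (495,228) to (515,470), well inside the fence's ends. Repeated presses stopped at the same positions to within 0.3 mm, and the gripper is clear.

```bash
python3 -c "
from h import *
print(r.close_job())"
```

```text
the job is handed in; nothing more can be done
None
```

The block now lies flush along the fence, about 12 mm off the fence's mid-length and well inside its ends; the job is handed in at about 36 s of the 72 s allowed, verdict not shown, and no push came near the bottle, tin or beaker.

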